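Clamp a plaster cast in the carving jig with its sunken cam knob

ROBOT

A 7-joint arm with a two-finger parallel gripper is mounted at the origin on the work surface. World frame = base frame: x ahead of the robot, y to its left, z up, the work surface at z = 0. Lengths are in mm, angles in rad, forces in N, time in s.
With the tool pointing down it reaches from about 425 to 875 mm from the base axis. Payload 8.4 kg.
Tool frame: the origin (TCP) lies midway between the tips of the shut fingers; the grasp point (between the pads) lies ctrl.grasp_offset behind it (ctrl.grasp_offset is the distance from the TCP to the grasp point, in mm); z points along the fingers, y is the line along which they close (so a half turn about z gives the same grasp; the last joint's range is limited). The gripper opens to 85 mm and grips with 20 to 120 N. Pads are 22 mm wide; open, the fingers measure 114 mm over their backs; the gripper's body (76 mm by 85 mm) begins 54 mm behind the grasp point. The pads swing forward as they close: fully open they stand 13 mm farther back than shut.
Start: joints at [-0.099, 0.333, 0.04, 1.465, -0.013, 1.343, -0.059], TCP at [649.972, -0.012, 231.308] pointing down, gripper open.
Joint ranges: [-2.58, 2.58], [-0.38, 2.09], [-1.3, 1.39], [0.25, 2.4], [-1.5, 4.64], [0.08, 2.09], [-2.65, 2.65]. Speed limits (rad/s): [2.22, 2.22, 2.79, 2.79, 3.14, 3.14, 3.14].

INTERFACE

Orientations are given as a unit quaternion [w, x, y, z].
In Python, from rig import ctrl gives the robot as it stands.
- The arm moves only by the tool carry_out, never from a script. Its argument "deltas" is one flat list of numbers, 7 for each row, row after row: the shift along the tool's x, y, z each as a share of 0.25 m, from -1 to 1, then the turn, a rotation vector about the tool's x, y, z each as a share of 120 degrees, from -1 to 1, then the opening, from 0 (shut) to 1 (fully open). A call has exactly 8 rows; each row shifts and turns the commanded pose from where the row before left it, along the tool's axes as they then stand; what a row does not reach is not made up. A row lasts 1/10 s, in which the tool goes at most 50 mm and 8.59 degrees, less where a joint would pass 70% of its speed; a pose out of reach is approached as far as the arm can. A call with a number of a shift or a turn outside -1 to 1 is refused whole. A call with a gripper value outside its range is refused whole. The fingers move at their own pace and stop on an object; "squeeze" is the grip in N (left out, the last holds). Time passes only in rows, so rows that do not move let the fingers close, or fill a call up. It gives the time, the measured TCP pose, the force, the opening and the grip force at its end, in the units of the state.
- ctrl.get_obs(): the state, without advancing time (a new reading comes with each control period).
- ctrl.capture(name): name is "scene" or "side" or "wrist"; returns (picture, depth): 384x512x3 uint8, red, green, blue; 384x512 float32, mm along the optical axis (not along the pixel's ray), 0 where there is no reading.
- ctrl.calibration(name): a dict with "fx", "fy", "cx", "cy" (pixels), "R" (3x3) and "t" (3): a world point X has camera coordinates R X + t; the wrist camera has in their place "mount" (4x4, takes a point from camera to tool coordinates, whose origin is the TCP and whose axes are the flange's). Camera axes: x right, y down, z forward; pixel columns grow to the right and rows downward; lengths in mm; the calibration is good to about 2 mm. A picture is of the moment at which its call begins: read the wrist's pose just before it. calibration takes no time and is no camera call.
- ctrl.hand_in(): hands the job in; it is judged then, once.
Trained networks look in the newest picture that a camera, given by its name, has taken for a name from the list of things; names that differ only in an ending like _2 or _b are one class to them, and where a whole thing is asked for, a point or a joint stands for the part that bears it (a point fixed in the world has none). Each returns a list of dicts, best first, with "confidence" (0 to 1); they miss things now and then, are a little off and sometimes report something else, mostly with a low value. They report only what shows in the picture. A call takes as long as a camera call. They do not tell look-alikes from the thing itself.
- ctrl.cut_out(target, camera): "pixels" (384x512 bool, what is visible of it) and "box" ([left, top, width, height] in pixels, round what is visible of it).
The state is a dict: "clock": time; "joint_positions": joint angles; "qvel": joint speeds; "joint_efforts": joint torques, N m; "position": TCP position; "orientation": TCP orientation; "wrist_force": force on the tool from outside, world axes, zero at the start; "moment": the same for the moment, N m; "grip_width": finger opening in mm; "finger_force": force on a finger pad.
Only numpy, scipy, OpenCV 4.12 (cv2) and the standard library are available. Lean on these libraries where they do the work, as an engineer would, in place of code of your own. Each camera call takes 0.05 s, during which the arm holds its last target. There are 200 camera calls.

TASK

Stand the rectangular plaster cast, relief side up and square, on the bed of the wooden carving jig between the jaw and the fence. Then turn the small sunken knob clockwise until the jaw holds the cast snugly against the fence: firmly enough for carving, but stop soon after it firms up because plaster crushes easily. Let go, and leave the round cast where it is.

Things in the scene. Friction and masses are not known exactly. Their poses are not given: they have to be found in the camera images.
- block_center (a point): Off-white rectangular plaster cast, 46 mm (its x) by 60 mm (its y) by 44 mm high, about 0.15 kg (varies), with a low shell relief (6 mm, 32 mm across) on its top. This point is its centre, 22 mm above its underside. It starts loose on the table beside the jig; its 60 mm length has to lie along the jig's y, and either end may face the jaw.
- block: The same rectangular plaster cast: origin at the centre of its underside, z up through the relief.
- jig: Fixed flat bed of the pale wooden carving jig, 130 mm (x) by 250 mm (y) by 10 mm high; origin at the centre of its underside on the table, its top at 10 mm. Along its y, from + to -: the square deck with the sunken knob (y +14 to +118 mm), the jaw, the open place for the cast, the fence.
- well: Fixed wooden deck, 104 x 104 x 30 mm, with the knob's round well in it; origin at the centre of its underside, on the bed (jig x 0, y +66 mm, z 10 mm), axes as the jig. The well is 70 mm across, concentric with the knob, 29 mm deep: rim 40 mm, floor 11 mm above the table. Only fingers opened to little more than the bar fit in. Do not force its walls.
- knob_grip (a point): Centre of the grip bar of the small black knob in the well, 27.5 mm above the table. The bar is 26 mm long along this point's x, 12 mm thick along its y; its top is 6 mm above this point and 6 mm below the well's rim. It stands on a disc 30 mm across whose top is 11 mm below this point. z up; x and y turn with the knob.
- knob (a joint): Turn of the knob in rad, 0 to 2.7, growing clockwise from above; starts at 0 to 0.2; 0 is jaw fully open. Jaw advance is 8 mm per rad. Steady friction about 0.27 N m; it stays where left, also under a clamping load. Once the cast is pinched (somewhere from 1.0 to 2.0 rad, depending on the fence), the turning torque rises by about 0.008 N m per N of clamping.
- jaw: The sliding wooden jaw, 50 mm (x) by 12 mm (y) by 34 mm high, just above the bed; same axes as the jig. It is backed by a stiff spring (16 N/mm), so that, cast included, the clamping force rises by roughly 10 N per 0.1 rad of knob after contact. A snug clamping is 8 to 28 N; above 40 N the plaster is crushed.
- jaw_face (a point): Centre of the jaw's flat face towards the fence (jig -y), 22 mm above the bed; jig y -4 mm with the knob at 0.
- disc: Round plaster cast, 64 mm across and 34 mm high with its relief, origin under its centre. To be left alone.
- bed_place (a point): Point on the bed's top amid the place for the cast (jig x 0, y -39 mm); the cast's centre belongs above it. The fence beyond is a block 70 mm (x) by 22 mm (y) by 36 mm high above the bed, which does not yield; it is set afresh for each job, its face towards the jaw anywhere from jig y -72 to -80 mm.
Not all that is in view belongs to the job. What is shaped like the block but orange or turquoise is not meant.

How it is judged (in metres and radians):
On the way, in this order (a step that is already met when the one before it is completed fails the run):
1. the rectangular cast stands on the jig's bed between jaw and fence, let go (z of block in the frame of jig between 0.007 and 0.013 m and x of block in the frame of jig between -0.012 and 0.012 m and y of block in the frame of jig between -0.055 and -0.03 m and angle between block's own z axis and vertical below 0.06 rad and contact force between the fingers and block below 0.5 N), for 0.2 s.
2. the knob is turned until the jaw clamps the cast with 8 to 28 N (contact force between jaw and block between 8 and 28 N and value of joint knob above 0.8 rad), for 0.3 s.
At the end, for the whole second after the job is handed in: The rectangular cast stands upright (within 0.05 rad) on the bed, relief up, its length along the jig's y (within 0.06 rad), within 12 mm of the middle of the jaw, at rest, and the jaw presses it with 8 to 28 N after the knob is let go (contact force between jaw and block between 8 and 28 N and z of block in the frame of jig between 0.007 and 0.013 m and x of block in the frame of jig between -0.012 and 0.012 m and angle between block's own z axis and vertical below 0.05 rad and angle between the y axis of block and the y axis of jig, either way round below 0.06 rad and linear speed of block below 0.01 m/s); the robot touches nothing.
It fails at once if the plaster is crushed: more than 40 N between jaw and cast (contact force between jaw and block above 40 N).
It fails at once if the fingers force the deck or well wall with more than 25 N (contact force between the fingers and well above 25 N).
It fails at once if the round cast is moved by more than 20 mm (distance of disc from where it was at the start of the episode above 0.02 m).
It also fails if it takes over 72 s, if anything falls off the work surface, if the arm or the gripper's body presses on something with over 40 N, if the wrist force passes 120 N, or if a joint passes its speed limit or range.

## Working session

There is one attempt and no reset: what is moved stays moved. The work goes in short steps, Python scripts to look and compute and a tool call to move; the robot and the scene stay as the last step left them, time stands still between calls to the robot, and variables do not carry over. Pictures are saved under pics/ and viewed, at most 10 in all, crops included, and the job is handed in when it is done.

Besides the shell and the picture viewer there is one more tool, called after ">>>" as name(argument=value, ...), one argument or row to a line, values as JSON. carry_out: Moves the arm, as the interface text tells. Its arguments: {"type":"object","properties":{"deltas":{"type":"array","items":{"type":"number"}},"squeeze":{"type":"number"}},"required":["deltas"]}

```bash
ls; mkdir -p pics; cat > h.py <<'E'
import numpy as np, cv2
from scipy.spatial.transform import Rotation as Ro
from rig import ctrl
def cap(n):
    o=ctrl.get_obs(); im,d=ctrl.capture(n); c=ctrl.calibration(n)
    if n=="wrist":
        M=np.array(c["mount"]); q=o["orientation"]; R=Ro.from_quat([q[1],q[2],q[3],q[0]]).as_matrix()
        Rw=R@M[:3,:3]; tw=R@M[:3,3]+np.array(o["position"])
    else:
        Rw=np.array(c["R"]).T; tw=-Rw@np.array(c["t"])
    return im,d,c,Rw,tw
def world(d,c,Rw,tw):
    v,u=np.mgrid[:d.shape[0],:d.shape[1]]
    P=np.stack([(u-c["cx"])/c["fx"]*d,(v-c["cy"])/c["fy"]*d,d],-1)
    W=P@Rw.T+tw; W[d<=0]=np.nan
    return W
def save(n,im): cv2.imwrite("pics/"+n,im[...,::-1])
E
python3 - <<'E'
from h import *
o=ctrl.get_obs(); print(o["position"],o["orientation"],o["clock"],ctrl.grasp_offset)
ims=[]
for n in ["scene","side"]:
    im,d,c,Rw,tw=cap(n); W=world(d,c,Rw,tw); ims.append(im); np.save(n+".npy",W)
    for t in ["block","jig","knob","jaw","disc","well"]:
        for r in ctrl.cut_out(t,n)[:3]:
            p=W[r["pixels"]]; p=p[~np.isnan(p[:,0])]
            print(n,t,round(r["confidence"],2),r["box"],np.median(p,0).round() if len(p) else None, np.percentile(p[:,2],97).round() if len(p) else None)
save("a.png",cv2.resize(np.vstack(ims),(400,600)) if 0 else np.vstack(ims)[:, :])
save("a1.png",ims[0]);save("a2.png",ims[1])
E
```

```text
pics
[ 6.49538021e+02 -3.63799442e-02  2.30418338e+02] [-5.41434761e-04  7.07121050e-01  7.07092038e-01 -6.14539674e-04] 0.0 18.700000000000003
scene block 0.84 [314.7, 147.4, 24.6, 28.2] [301. 245.  42.] 48.0
scene block 0.79 [330.3, 213.4, 30.9, 25.5] [519. 273.  42.] 49.0
scene block 0.62 [340.7, 174.2, 30.3, 26.3] [389. 317.  42.] 48.0
scene jig 0.78 [172.1, 221.2, 113.4, 52.2] [599. -22.  10.] 43.0
scene jig 0.63 [327.6, 209.0, 32.4, 28.6] [519. 272.  42.] 49.0
scene knob 0.65 [254.6, 233.6, 8.8, 15.3] [576.  76.  18.] 35.0
scene knob 0.59 [226.7, 227.8, 7.8, 24.9] [596.  12.  43.] 47.0
scene knob 0.54 [104.7, 196.8, 23.8, 24.8] [ 502. -280.   25.] 33.0
scene jaw 0.62 [229.8, 228.2, 6.5, 23.4] [587.  12.  44.] 47.0
scene disc 0.78 [102.9, 193.0, 26.5, 24.9] [ 501. -281.   25.] 33.0
scene well 0.97 [234.0, 218.6, 49.7, 48.3] [574.  76.  38.] 42.0
side block 0.88 [268.0, 266.5, 31.0, 32.6] [285. 259.  43.] 49.0
side block 0.85 [220.2, 278.9, 29.2, 36.1] [371. 330.  43.] 49.0
side block 0.61 [156.9, 272.0, 27.0, 34.4] [510. 386.  43.] 49.0
side jig 0.75 [184.3, 148.1, 74.9, 72.4] [558. -18.  10.] 43.0
side jaw 0.67 [215.4, 170.4, 15.2, 6.8] [572.  15.  43.] 46.0
side disc 0.85 [279.3, 116.8, 17.0, 17.6] [ 487. -273.   25.] 34.0
side disc 0.17 [221.0, 168.7, 4.7, 9.4] [572.  16.  43.] 46.0
side well 0.67 [208.3, 188.5, 9.2, 11.2] [570.  82.  26.] 35.0
```

View pics/a1.png

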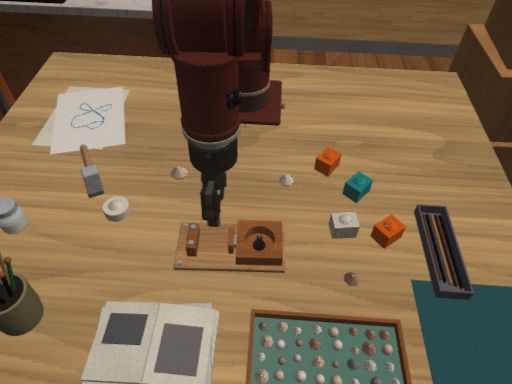

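The scene picture shows the white block at about (344,225), the jig at (230,245) with its knob well at (259,243), and the disc at (116,209). Next I measure the jig from the wrist camera and the block from the scene cloud.

```bash
python3 - <<'E'
from h import *
print(np.array(ctrl.calibration("wrist")["mount"]).round(2).tolist())
def rect(P):
    r=cv2.minAreaRect(P[:,:2].astype(np.float32)); return np.round(r[0],1),np.round(r[1],1),round(r[2],1)
W=np.load("scene.npy"); m=(abs(W[...,0]-519)<45)&(abs(W[...,1]-268)<45)&(W[...,2]>30); print("blk",m.sum(),rect(W[m]))
im,d,c,Rw,tw=cap("wrist"); W=world(d,c,Rw,tw); np.save("w.npy",W)
for t in ["jig","well","knob","jaw"]:
    for r in ctrl.cut_out(t,"wrist")[:2]:
        p=W[r["pixels"]]; p=p[~np.isnan(p[:,0])]; print(t,round(r["confidence"],2),r["box"],np.median(p,0).round(1),rect(p))
save("b.png",im)
E
```

```text
[[-0.0, -0.95, -0.32, 82.31], [1.0, -0.0, -0.0, 0.92], [0.0, -0.32, 0.95, -143.45], [0.0, 0.0, 0.0, 1.0]]
blk 491 (array([505.1, 275.5]), array([49.7, 61.3]), 7.2)
jig 0.66 [105.4, 13.2, 144.1, 241.8] [588.8 -18.2  11. ] (array([575.5,   8.4]), array([135.3, 258.5]), 2.6)
jig 0.38 [159.0, 66.7, 31.1, 27.4] [575.3  76.6  19.3] (array([573.8,  76. ]), array([30.1, 29.1]), 52.5)
well 0.84 [104.9, 16.1, 128.3, 126.8] [570.4  81.1  40.3] (array([566.1,  75.8]), array([121.8, 115.4]), 2.5)
knob 0.91 [156.9, 65.1, 34.0, 33.1] [575.2  77.4  18.7] (array([574.2,  76.9]), array([29.5, 29.5]), 16.2)
jaw 0.61 [155.0, 137.4, 52.3, 20.1] [579.7  13.7  45.5] (array([577.6,  12.6]), array([49.2, 12.8]), 2.5)
```

View pics/b.png

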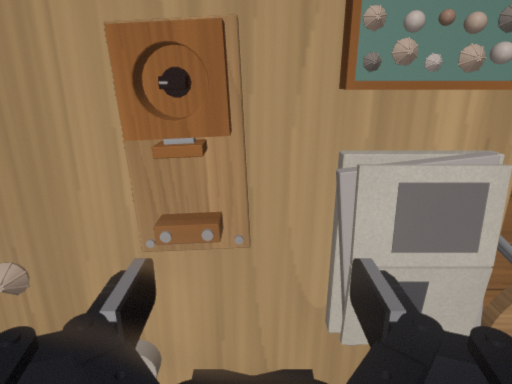

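The wrist picture shows the jig bed at (180,130), the knob at (175,82), the jaw at (180,148), and the fence at (188,228). The jig yaw is about 2.6°. I'll go above the block.

>>> carry_out(
  deltas=[0.143,-0.081,0,0,0,0,1,0.143,-0.081,0,0,0,0,1,0.143,-0.081,0,0,0,0,1,0.143,-0.081,0,0,0,0,1,0.143,-0.081,0,0,0,0,1,0.143,-0.081,0,0,0,0,1,0.142,-0.081,0,0,0,0,1,0,0,0,0,0,0,1],
)

```text
clock: 1.75
position: [504.6, 256.4, 231.7]
orientation: [-0.001, 0.704, 0.71, 0.001]
wrist_force: [0.5, -0.1, 0.4]
grip_width: 85.2
finger_force: 0.0
```

```bash
cat >> h.py <<'E'
def rect(P):
    r=cv2.minAreaRect(P[:,:2].astype(np.float32)); return np.round(r[0],1),np.round(cv2.boxPoints(r),1).tolist()
def yaw():
    o=ctrl.get_obs(); q=o["orientation"]; return o["position"],Ro.from_quat([q[1],q[2],q[3],q[0]]).as_matrix()
E
python3 - <<'E'
from h import *
print(yaw())
im,d,c,Rw,tw=cap("wrist"); W=world(d,c,Rw,tw)
for r in ctrl.cut_out("block","wrist")[:3]:
    p=W[r["pixels"]]; p=p[~np.isnan(p[:,0])]; t=p[abs(p[:,2]-43)<5]; print(round(r["confidence"],2),r["box"],np.median(p,0).round(1),len(t),rect(t) if len(t)>3 else 0)
save("c.png",im)
# fence, jaw face from earlier start view, jig frame
W=np.load("w.npy"); a=np.radians(2.6); y=np.array([-np.sin(a),np.cos(a)]);x=np.array([y[1],-y[0]])
D=W[...,:2]-np.array([577.3,11]); jx,jy=D@x,D@y
for lo,hi,n in [(-110,-60,"fence"),(-15,13,"jaw")]:
    m=(W[...,2]>39)&(abs(jx)<45)&(jy>lo)&(jy<hi); print(n,m.sum(),np.percentile(jx[m],[1,50,99]).round(1),np.percentile(jy[m],[1,99]).round(1),rect(W[m]),np.median(W[m][:,2]))
E
```

```text
(array([504.58065065, 256.35417499, 231.66350108]), array([[-8.93789731e-03,  9.99959642e-01, -9.10600309e-04],
       [ 9.99956629e-01,  8.94024718e-03,  2.61003725e-03],
       [ 2.61807290e-03, -8.87232570e-04, -9.99996179e-01]]))
0.94 [225.6, 105.7, 55.0, 67.6] [506.3 279.8  45.1] 2393 (array([506.4, 276.2]), [[479.70001220703125, 303.0], [487.6000061035156, 243.3000030517578], [533.0999755859375, 249.3000030517578], [525.2000122070312, 309.1000061035156]])
0.91 [1.0, 130.6, 91.0, 71.4] [295.5 254.7  44.5] 2412 (array([288.1, 250. ]), [[249.89999389648438, 247.89999389648438], [299.0, 213.39999389648438], [326.29998779296875, 252.1999969482422], [277.1000061035156, 286.6000061035156]])
0.9 [228.7, 0.0, 80.0, 70.3] [516.  377.9  45.2] 2773 (array([516.3, 380.4]), [[479.6000061035156, 389.5], [516.9000244140625, 342.6000061035156], [553.0, 371.29998779296875], [515.7999877929688, 418.20001220703125]])
fence 1398 [-33.8   0.4  34.5] [-97.6 -76. ] (array([581.1, -76.1]), [[545.4000244140625, -66.4000015258789], [546.5999755859375, -89.5], [616.7999877929688, -85.80000305175781], [615.5999755859375, -62.79999923706055]]) 46.870928832424966
jaw 11173 [-16.4  24.4  44.2] [-14.1   6.2] (array([587.5,   7.7]), [[552.2000122070312, 17.700000762939453], [553.0, -4.599999904632568], [622.7000122070312, -2.200000047683716], [622.0, 20.100000381469727]]) 296.11918213663535
```

View pics/c.png

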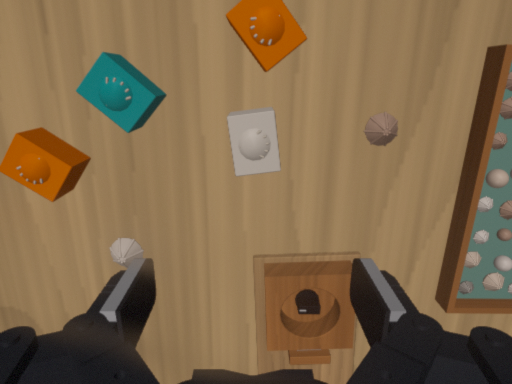

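The white block is at (254,142). It measures 60×46 mm at (506.4, 276.2), yaw 7.5°, and the fence face is at jig y≈-76. Aligning and descending.

>>> carry_out(
  deltas=[0.08,0.006,0,0,0,-0.058,0.75,0,0,0.13,0,0,0,0.75,0,0,0.13,0,0,0,0.75,0,0,0.13,0,0,0,0.75,0,0,0.13,0,0,0,0.75,0,0,0,0,0,0,0.75,0,0,0,0,0,0,0.75,0,0,0,0,0,0,0.75],
  squeeze=30,
)

```text
clock: 2.65
position: [511.2, 270.1, 103.4]
orientation: [0.001, 0.663, 0.748, 0.001]
wrist_force: [-0.0, 1.0, 0.2]
grip_width: 63.8
finger_force: 0.0
```

```bash
python3 - <<'E'
from h import *
p,R=yaw();print(p,np.degrees(np.arctan2(R[1,1],R[0,1])),(R.T@(np.array([506.4,276.2,p[2]])-p))/250)
im,d,c,Rw,tw=cap("wrist"); W=world(d,c,Rw,tw)
for r in ctrl.cut_out("block","wrist")[:1]:
    p=W[r["pixels"]]; p=p[~np.isnan(p[:,0])]; t=p[abs(p[:,2]-43)<5]; print(r["box"],len(t),rect(t))
save("d.png",im)
E
```

```text
[511.19592399 270.05800363 103.40575117] 6.903691245512881 [ 2.66957813e-02 -1.60914591e-02 -1.75388133e-05]
[2.0, 30.1, 117.5, 132.3] 6179 (array([377.2, 322.8]), [[339.0, 324.70001220703125], [384.3999938964844, 285.20001220703125], [415.3999938964844, 320.79998779296875], [370.0, 360.29998779296875]])
```

```bash
python3 - <<'E'
from h import *
p,R=yaw();print(p)
im,d,c,Rw,tw=cap("wrist"); W=world(d,c,Rw,tw)
for r in ctrl.cut_out("block","wrist"):
    q=W[r["pixels"]]; q=q[~np.isnan(q[:,0])]; t=q[abs(q[:,2]-43)<5]; print(r["box"],len(t),rect(t) if len(t)>3 else 0)
m=(abs(W[...,0]-508)<50)&(abs(W[...,1]-275)<50)&(abs(W[...,2]-43)<5); b,pts=rect(W[m]); print(m.sum(),b,pts)
print((R.T@(np.array([*b,p[2]])-p))/250)
save("d.png",im)
E
```

```text
[510.96088018 270.36238732 103.33997938]
[0.0, 31.4, 120.8, 134.3] 6205 (array([377.4, 322.7]), [[339.3999938964844, 324.79998779296875], [384.6000061035156, 285.29998779296875], [415.3999938964844, 320.6000061035156], [370.20001220703125, 360.1000061035156]])
[206.8, 140.7, 75.6, 104.4] 5450 (array([506.4, 276.3]), [[479.5, 303.29998779296875], [487.5, 243.3000030517578], [533.2999877929688, 249.3000030517578], [525.2999877929688, 309.3999938964844]])
[223.5, 0.0, 125.9, 92.8] 5545 (array([517.3, 379.3]), [[481.5, 387.29998779296875], [516.9000244140625, 342.70001220703125], [553.0999755859375, 371.3999938964844], [517.5999755859375, 416.0]])
[241.3, 351.3, 87.7, 30.6] 0 0
5467 [506.4 276.3] [[479.3999938964844, 303.29998779296875], [487.6000061035156, 243.1999969482422], [533.2999877929688, 249.39999389648438], [525.2000122070312, 309.3999938964844]]
[ 2.57784935e-02 -1.52439829e-02 -1.46912385e-05]
```

View pics/d.png

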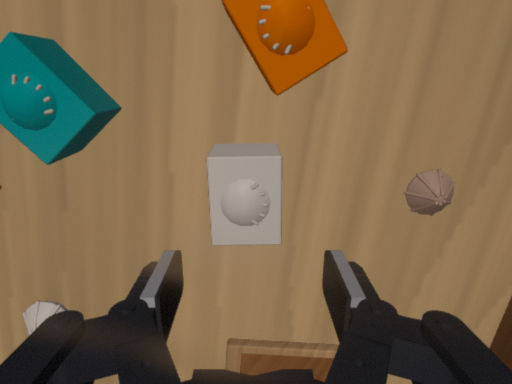

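The block (245,195) stands square between the pads with no close neighbour. Descend and grip.

>>> carry_out(
  deltas=[0.026,-0.015,0,0,0,-0.006,0.75,0,0,0,0,0,0,0.75,0,0,0.13,0,0,0,0.75,0,0,0.13,0,0,0,0.75,0,0,0.13,0,0,0,0.75,0,0,0,0,0,0,0.75,0,0,0,0,0,0,0.3,0,0,0,0,0,0,0.3],
  squeeze=30,
)

```text
clock: 3.65
position: [506.2, 276.8, 5.7]
orientation: [0.0, 0.658, 0.753, 0.001]
wrist_force: [0.5, -0.6, -1.0]
grip_width: 45.6
finger_force: 32.0
```

>>> carry_out(
  deltas=[0,0,0,0,0,0,0.3,0,0,0,0,0,0,0.3,0,0,0,0,0,0,0.3,0,0,-0.06,0,0,0,0.3,0,0,-0.15,0,0,0,0.3,0,0,-0.15,0,0,0,0.3,0,0,0,0,0,0,0.3,0,0,0,0,0,0,0.3],
)

```text
clock: 4.45
position: [505.8, 276.3, 95.3]
orientation: [0.0, 0.658, 0.753, 0.001]
wrist_force: [-0.8, -0.0, -2.5]
grip_width: 45.4
finger_force: 32.2
```

```bash
python3 - <<'E'
from h import *
p,R=yaw();print(p,np.degrees(np.arctan2(R[1,1],R[0,1])))
im,d,c,Rw,tw=cap("wrist"); W=world(d,c,Rw,tw)
for r in ctrl.cut_out("block","wrist")[:4]:
    q=W[r["pixels"]]; q=q[~np.isnan(q[:,0])]; print(r["box"],np.median(q,0).round(1),rect(q[q[:,2]>np.median(q[:,2])-4]))
E
```

```text
[505.77559812 276.27104761  95.34889914] 7.674759578179233
[232.6, 0.0, 128.9, 107.9] [516.8 376.9  45.2] (array([516.3, 380.3]), [[479.70001220703125, 389.5], [517.0999755859375, 342.6000061035156], [553.0, 371.20001220703125], [515.5999755859375, 418.1000061035156]])
[1.8, 39.1, 125.6, 136.2] [385.1 326.4  44.7] (array([377.1, 322.8]), [[339.0, 324.79998779296875], [384.5, 285.29998779296875], [415.20001220703125, 320.70001220703125], [369.70001220703125, 360.20001220703125]])
[184.6, 196.7, 133.4, 177.2] [504.9 289.3 135.1] (array([506.3, 276.8]), [[479.3999938964844, 303.6000061035156], [487.3999938964844, 243.8000030517578], [533.2000122070312, 249.89999389648438], [525.2000122070312, 309.79998779296875]])
```

Block held straight with its centre at the TCP. Carry it over the bed place (579, -28.5).

>>> carry_out(
  deltas=[0,0,0,0,0,0.042,0.3,-0.176,0.034,0,0,0,0,0.3,-0.176,0.034,0,0,0,0,0.3,-0.176,0.034,0,0,0,0,0.3,-0.176,0.034,0,0,0,0,0.3,-0.176,0.034,0,0,0,0,0.3,-0.176,0.034,0,0,0,0,0.3,-0.176,0.034,0,0,0,0,0.3],
)

```text
clock: 5.35
position: [577.9, -30.8, 92.4]
orientation: [-0.001, 0.691, 0.723, -0.001]
wrist_force: [1.9, 0.5, -2.3]
grip_width: 45.6
finger_force: 32.1
```

>>> carry_out(
  deltas=[0,0,0,0,0,0,0.3,0,0,0,0,0,0,0.3,0,0,0,0,0,0,0.3,0,0,0,0,0,0,0.3,0,0,0,0,0,0,0.3,0,0,0,0,0,0,0.3,0,0,0,0,0,0,0.3,0,0,0,0,0,0,0.3],
)

```text
clock: 6.15
position: [578.8, -28.8, 93.9]
orientation: [0.0, 0.691, 0.723, 0.0]
wrist_force: [0.2, 0.3, -2.2]
grip_width: 45.7
finger_force: 32.1
```

```bash
python3 - <<'E'
from h import *
p,R=yaw();print(p,np.degrees(np.arctan2(R[1,1],R[0,1])),(R.T@(np.array([579.2,-28.5,p[2]])-p))/250)
im,d,c,Rw,tw=cap("wrist"); W=world(d,c,Rw,tw)
for t in ["knob","jaw","well","block"]:
  for r in ctrl.cut_out(t,"wrist")[:1]:
    q=W[r["pixels"]]; q=q[~np.isnan(q[:,0])]; print(t,round(r["confidence"],2),r["box"],np.median(q,0).round(1),rect(q))
save("e.png",im)
E
```

```text
[578.831878   -28.78417653  93.87622677] 2.653690345845188 [1.06731231e-03 1.52353739e-03 6.81946102e-08]
knob 0.6 [228.3, 6.9, 47.0, 54.4] [574.3  75.   33.2] (array([574.3,  76.3]), [[555.4000244140625, 85.0999984741211], [565.4000244140625, 57.5], [593.0999755859375, 67.5999984741211], [583.0999755859375, 95.19999694824219]])
jaw 0.74 [208.8, 133.3, 88.5, 30.3] [577.   13.6  45.5] (array([577.2,   7.7]), [[551.7999877929688, 17.399999618530273], [552.7999877929688, -4.099999904632568], [602.5, -2.0], [601.5999755859375, 19.600000381469727]])
block 0.7 [184.5, 196.8, 135.3, 174.5] [579.  -15.6 133.6] (array([579.1, -87.3]), [[520.2999877929688, -2.0], [534.5, -180.8000030517578], [637.7999877929688, -172.6999969482422], [623.5999755859375, 6.199999809265137]])
```

View pics/e.png

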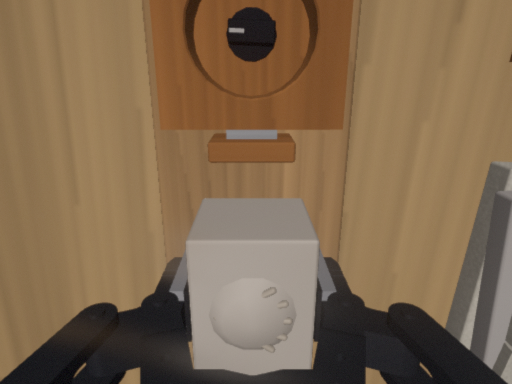

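The picture shows the block (253,290) aligned with the jaw (252,150) and the bed, and the knob at (251,33) with its bar roughly along x. Lower and release.

>>> carry_out(
  deltas=[0,0,0.12,0,0,0,0.3,0,0,0.12,0,0,0,0.3,0,0,0.04,0,0,0,0.3,0,0,0.02,0,0,0,0.3,0,0,0.01,0,0,0,0.3,0,0,0.002,0,0,0,0.3,0,0,0,0,0,0,0.3,0,0,0,0,0,0,0.3],
)

```text
clock: 7.2
position: [579.4, -29.0, 16.7]
orientation: [0.0, 0.691, 0.723, 0.0]
wrist_force: [-0.1, 1.1, -2.4]
grip_width: 46.0
finger_force: 31.9
```

>>> carry_out(
  deltas=[0,0,0.004,0,0,0,0.3,0,0,0,0,0,0,0.3,0,0,0,0,0,0,0.58,0,0,0,0,0,0,0.65,0,0,0,0,0,0,0.75,0,0,0,0,0,0,0.75,0,0,0,0,0,0,0.75,0,0,0,0,0,0,0.75],
)

```text
clock: 8.0
position: [578.8, -28.9, 14.8]
orientation: [-0.0, 0.691, 0.723, -0.0]
wrist_force: [-0.1, -0.1, 0.7]
grip_width: 63.9
finger_force: 0.0
```

>>> carry_out(
  deltas=[0,0,-0.1,0,0,0,0.75,0,0,-0.2,0,0,0,0.75,0,0,-0.2,0,0,0,0.75,0,0,-0.2,0,0,0,0.75,0.08,0,0,0,0,0,0.75,0,0,0,0,0,0,0.75,0,0,0,0,0,0,0.75,0,0,0,0,0,0,0.75],
)

```text
clock: 8.8
position: [577.2, -9.9, 188.5]
orientation: [-0.001, 0.691, 0.723, -0.001]
wrist_force: [-0.8, -0.1, -0.7]
grip_width: 63.8
finger_force: 0.0
```

```bash
python3 - <<'E'
from h import *
p,R=yaw();print(p,np.degrees(np.arctan2(R[1,1],R[0,1])))
im,d,c,Rw,tw=cap("wrist"); W=world(d,c,Rw,tw); np.save("w2.npy",W)
for t in ["knob","jaw","well","block"]:
  for r in ctrl.cut_out(t,"wrist")[:2]:
    q=W[r["pixels"]]; q=q[~np.isnan(q[:,0])]; q=q[q[:,2]>np.percentile(q[:,2],50)-4];print(t,round(r["confidence"],2),r["box"],np.median(q,0).round(1),rect(q))
m=(abs(W[...,0]-574)<16)&(abs(W[...,1]-76.5)<16)&(W[...,2]>28)&(W[...,2]<38)
print("bar",m.sum(),np.median(W[m],0),rect(W[m]))
save("f.png",cv2.resize(im,(800,600)))
E
```

```text
[577.1635226   -9.86971637 188.45472952] 2.604473508592126
knob 0.86 [234.0, 51.7, 34.0, 36.0] [573.9  76.2  32.8] (array([573.7,  76.1]), [[558.5999755859375, 89.5999984741211], [560.2000122070312, 61.0], [588.7999877929688, 62.599998474121094], [587.2000122070312, 91.19999694824219]])
jaw 0.84 [224.9, 135.6, 58.6, 25.3] [577.   12.6  45.7] (array([577. ,  12.2]), [[552.0, 17.299999237060547], [552.5999755859375, 4.900000095367432], [602.0, 7.099999904632568], [601.5, 19.5]])
well 0.71 [186.6, 1.3, 134.1, 137.7] [573.7  84.3  40.8] (array([574. ,  75.4]), [[519.4000244140625, 124.19999694824219], [524.2000122070312, 21.700000762939453], [628.5999755859375, 26.5], [623.7999877929688, 129.0]])
block 0.82 [227.0, 156.1, 54.6, 76.0] [579.4 -26.   55.1] (array([579.6, -29.1]), [[555.2000122070312, 0.20000000298023224], [557.9000244140625, -60.29999923706055], [604.0, -58.29999923706055], [601.2999877929688, 2.200000047683716]])
bar 482 [574.13370753  76.19930097  34.21313323] (array([573.9,  76.3]), [[561.0, 70.30000305175781], [586.7999877929688, 70.30000305175781], [586.7999877929688, 82.30000305175781], [561.0, 82.30000305175781]])
```

View pics/f.png

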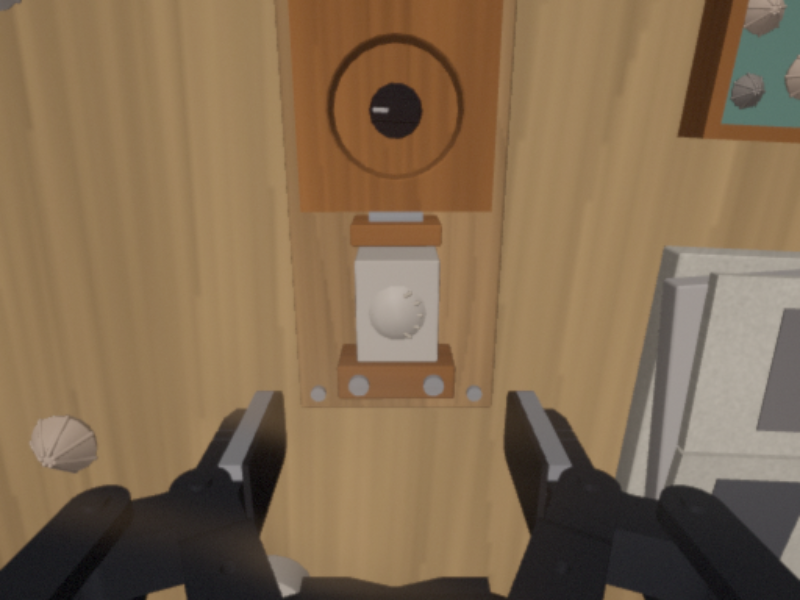

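The block stands square at (396,310) between the jaw and fence, with about 5 mm of gap on each side. The bar sits at (574.0, 76.3), lying along world x. I'll go above the knob and turn the tool by -87.4° in yaw.

>>> carry_out(
  deltas=[0.172,0.002,0,0,0,0,0.27,0.173,0.001,0,0,0,0,0.27,0,0,0,0,0,-0.07,0.27,0,0,0,0,0,-0.07,0.27,0,0,0,0,0,-0.07,0.27,0,0,0,0,0,-0.07,0.27,0,0,0,0,0,-0.07,0.27,0,0,0,0,0,-0.07,0.27],
  squeeze=100,
)

```text
clock: 9.85
position: [574.7, 77.0, 189.6]
orientation: [-0.0, 0.314, 0.949, -0.0]
wrist_force: [-0.7, -0.3, -0.5]
grip_width: 22.7
finger_force: 0.0
```

>>> carry_out(
  deltas=[0,0,0,0,0,-0.07,0.27,0,0,0,0,0,-0.07,0.27,0,0,0,0,0,-0.07,0.27,0,0,0,0,0,-0.07,0.27,0,0,0.15,0,0,-0.028,0.27,0,0,0.15,0,0,0,0.27,0,0,0,0,0,0,0.27,0,0,0,0,0,0,0.27],
)

```text
clock: 10.65
position: [574.5, 77.0, 115.1]
orientation: [-0.001, 0.0, 1.0, -0.0]
wrist_force: [0.5, -0.2, 0.5]
grip_width: 23.0
finger_force: 0.0
```

>>> carry_out(
  deltas=[0,0,0,0,0,0,0.27,0,0,0,0,0,0,0.27,0,0,0,0,0,0,0.27,0,0,0,0,0,0,0.27,0,0,0,0,0,0,0.27,0,0,0,0,0,0,0.27,0,0,0,0,0,0,0.27,0,0,0,0,0,0,0.27],
)

```text
clock: 11.45
position: [574.7, 77.2, 114.8]
orientation: [-0.0, 0.0, 1.0, -0.0]
wrist_force: [-0.5, 0.1, -0.4]
grip_width: 23.0
finger_force: 0.0
```

```bash
cat > k.py <<'E'
from h import *
p,R=yaw();o=ctrl.get_obs();print(p,np.degrees(np.arctan2(R[1,1],R[0,1])),"tilt",R[:,2].round(4),o["joint_positions"][6],o["grip_width"],o["moment"])
im,d,c,Rw,tw=cap("wrist"); W=world(d,c,Rw,tw)
m=(abs(W[...,0]-574)<18)&(abs(W[...,1]-76.5)<18)&(W[...,2]>28)&(W[...,2]<38)
b,pts=rect(W[m]);print("bar",m.sum(),np.median(W[m],0),b,pts); print((R.T@(np.array([*b,p[2]])-p))/250)
save("g.png",im)
E
python3 k.py
```

```text
[574.67817457  77.16410819 114.77714198] 89.99200896256528 tilt [-1.e-04 -0.e+00 -1.e+00] 1.3088320196271264 22.9860988466312 [ 0.017003   -0.00256837 -0.02438157]
bar 636 [572.44091992  76.35441134  34.23236618] [573.7  76.1] [[560.5999755859375, 82.0], [560.5999755859375, 70.0999984741211], [586.7000122070312, 70.19999694824219], [586.7000122070312, 82.0]]
[ 3.91210457e-03 -4.25697842e-03  5.98151729e-07]
```

View pics/g.png

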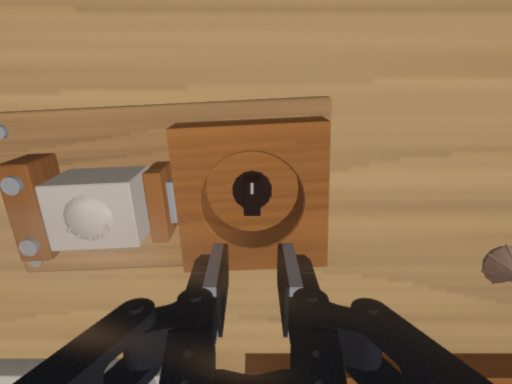

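The fingers (217,285)/(290,285) line up with the bar (252,193), which is vertical in the picture. A tiny correction, then down into the well.

>>> carry_out(
  deltas=[0.004,-0.004,0.1,0,0,0,0.27,0,0,0.12,0,0,0,0.27,0,0,0.06,0,0,0,0.27,0,0,0.04,0,0,0,0.27,0,0,0.04,0,0,0,0.27,0,0,0.018,0,0,0,0.27,0,0,0,0,0,0,0.27,0,0,0,0,0,0,0.27],
)

```text
clock: 12.3
position: [574.2, 76.3, 21.0]
orientation: [0.0, 0.0, 1.0, 0.0]
wrist_force: [0.3, -0.1, 0.4]
grip_width: 23.1
finger_force: 0.0
```

>>> carry_out(
  deltas=[0,0,0,0,0,0,0.05,0,0,0,0,0,0,0.05,0,0,0,0,0,0,0.05,0,0,0,0,0,0,0.05,0,0,0,0,0,0,0.05,0,0,0,0,0,0,0.05,0,0,0,0,0,0,0.05,0,0,0,0,0,0,0.05],
)

```text
clock: 13.1
position: [574.3, 76.6, 21.4]
orientation: [0.001, -0.0, 1.0, 0.0]
wrist_force: [-2.0, 0.0, 6.0]
grip_width: 8.7
finger_force: 99.3
```

```bash
cat > s.py <<'E'
from h import *
p,R=yaw();o=ctrl.get_obs();print(p.round(1),"yaw",np.degrees(np.arctan2(R[1,1],R[0,1])).round(2),o["wrist_force"].round(1),o["moment"].round(3),"j7 %.3f tau %.3f"%(o["joint_positions"][6],o["joint_efforts"][6]),o["grip_width"])
E
python3 s.py
```

```text
[574.3  76.6  21.4] yaw 90.01 [-2.  0.  6.] [0.067 0.448 0.044] j7 1.287 tau -0.014 8.709521419748041
```

>>> carry_out(
  deltas=[0,0,0,0,0,0.03,0.05,0,0,0,0,0,0.05,0.05,0,0,0,0,0,0.05,0.05,0,0,0,0,0,0.05,0.05,0,0,0,0,0,0.05,0.05,0,0,0,0,0,0,0.05,0,0,0,0,0,0,0.05,0,0,0,0,0,0,0.05],
)

```text
clock: 13.9
position: [574.2, 76.2, 21.4]
orientation: [0.001, 0.239, 0.971, 0.0]
wrist_force: [-1.5, -0.4, 7.6]
grip_width: 9.0
finger_force: 99.5
```

```bash
cat >> s.py <<'E'
im,d,c,Rw,tw=cap("scene"); W=world(d,c,Rw,tw)
save("s_%.1f.png"%o["clock"],im[200:290,160:300].repeat(5,0).repeat(5,1))
for t in ["jaw"]:
  for r in ctrl.cut_out(t,"scene")[:1]:
    q=W[r["pixels"]]; q=q[q[:,2]>42]; print(t,round(r["confidence"],2),len(q),np.median(q,0).round(1))
E
python3 s.py; ls pics
```

```text
[574.2  76.2  21.4] yaw 62.37 [-1.5 -0.4  7.6] [-0.162  0.594 -0.196] j7 0.841 tau 0.201 8.95880786789648
jaw 0.58 84 [580.1   7.9  44.8]
a.png
a1.png
a2.png
b.png
c.png
d.png
e.png
f.png
g.png
s_13.9.png
```

The knob follows: 0.48 rad turned and the jaw moved about 4 mm. I continue to ~1.15 rad, keeping the last rows moving so the reading shows running friction.

>>> carry_out(
  deltas=[0,0,0,0,0,0.05,0.05,0,0,0,0,0,0.05,0.05,0,0,0,0,0,0.05,0.05,0,0,0,0,0,0.05,0.05,0,0,0,0,0,0.04,0.05,0,0,0,0,0,0.015,0.05,0,0,0,0,0,0.015,0.05,0,0,0,0,0,0.015,0.05],
)

```text
clock: 14.8
position: [573.8, 75.8, 21.4]
orientation: [0.0, 0.514, 0.858, -0.0]
wrist_force: [-4.9, -1.4, 8.1]
grip_width: 9.0
finger_force: 99.8
```

```bash
python3 s.py
```

```text
[573.8  75.8  21.4] yaw 28.14 [-4.9 -1.4  8.1] [-0.442  1.003  0.227] j7 0.287 tau 0.318 9.007975644665892
```

```bash
python3 - <<'E'
from h import *
W=np.load("w2.npy"); a=np.radians(2.6); y=np.array([-np.sin(a),np.cos(a)]);x=np.array([y[1],-y[0]])
D=W[...,:2]-np.array([577.0,10.5]); jx,jy=D@x,D@y
for n,lo,hi,zl,zh in [("fence",-110,-60,44,48.5),("block",-80,-6,52,60.5),("jaw",-15,13,42.5,48)]:
    m=(W[...,2]>zl)&(W[...,2]<zh)&(abs(jx)<20)&(jy>lo)&(jy<hi); print(n,m.sum(),np.percentile(jy[m],[0,1,5,95,99,100]).round(2),np.median(W[m][:,2]))
for i in range(6):
    ctrl.capture("side"); o=ctrl.get_obs(); print(o["moment"].round(3),o["joint_efforts"][6].round(3),o["joint_positions"][6].round(4))
E
```

```text
fence 849 [-97.52 -97.05 -96.15 -76.27 -75.88 -75.51] 46.745074773237604
block 3001 [-69.92 -69.1  -66.23 -11.87  -9.93  -9.37] 55.17964399433157
jaw 783 [-10.13 -10.04  -9.82   7.39   7.65   7.88] 45.70964001486999
[-0.41   0.954  0.045] -0.258 0.2873
[-0.458  0.893  0.113] -0.127 0.2875
[-0.426  0.973  0.065] -0.093 0.2876
[-0.402  0.949  0.117] -0.086 0.2876
[-0.416  0.918  0.104] -0.086 0.2876
[-0.356  0.976  0.099] -0.086 0.2876
```

>>> carry_out(
  deltas=[0,0,0,0,0,0.01,0.05,0,0,0,0,0,0.01,0.05,0,0,0,0,0,0.01,0.05,0,0,0,0,0,0.01,0.05,0,0,0,0,0,0.01,0.05,0,0,0,0,0,0.01,0.05,0,0,0,0,0,0.01,0.05,0,0,0,0,0,0.01,0.05],
)

```text
clock: 16.0
position: [573.6, 75.8, 21.4]
orientation: [0.0, 0.584, 0.812, -0.0]
wrist_force: [-5.0, -2.5, 9.5]
grip_width: 8.8
finger_force: 99.9
```

```bash
cat > t.py <<'E'
from h import *
o=ctrl.get_obs();p,R=yaw()
print(p.round(1),"yaw",np.degrees(np.arctan2(R[1,1],R[0,1])).round(2),o["wrist_force"].round(1),"move: mz %.3f tau %.3f j7 %.4f w %.2f"%(o["moment"][2],o["joint_efforts"][6],o["joint_positions"][6],o["grip_width"]))
m=[]
for i in range(6):
    ctrl.capture("side"); o=ctrl.get_obs(); m.append(o["moment"][2])
print("hold mz",np.round(m,3),np.mean(m).round(3))
E
python3 t.py
```

```text
[573.6  75.8  21.4] yaw 18.56 [-5.  -2.5  9.5] move: mz 0.296 tau 0.120 j7 0.1318 w 8.84
hold mz [0.224 0.148 0.088 0.128 0.13  0.121] 0.14
```

>>> carry_out(
  deltas=[0,0,0,0,0,0.005,0.05,0,0,0,0,0,0.005,0.05,0,0,0,0,0,0.005,0.05,0,0,0,0,0,0.005,0.05,0,0,0,0,0,0.005,0.05,0,0,0,0,0,0.005,0.05,0,0,0,0,0,0.005,0.05,0,0,0,0,0,0.005,0.05],
)

```text
clock: 17.1
position: [573.5, 75.8, 21.4]
orientation: [0.0, 0.617, 0.787, -0.0]
wrist_force: [-5.1, -2.3, 9.6]
grip_width: 8.8
finger_force: 100.0
```

```bash
python3 t.py
```

```text
[573.5  75.8  21.4] yaw 13.78 [-5.1 -2.3  9.6] move: mz 0.221 tau -0.081 j7 0.0546 w 8.79
hold mz [0.265 0.19  0.143 0.187 0.117 0.183] 0.181
```

>>> carry_out(
  deltas=[0,0,0,0,0,0.005,0.05,0,0,0,0,0,0.005,0.05,0,0,0,0,0,0.005,0.05,0,0,0,0,0,0.005,0.05,0,0,0,0,0,0.005,0.05,0,0,0,0,0,0.005,0.05,0,0,0,0,0,0.005,0.05,0,0,0,0,0,0.005,0.05],
)

```text
clock: 18.2
position: [573.5, 75.8, 21.4]
orientation: [0.0, 0.65, 0.76, -0.0]
wrist_force: [-5.6, -2.6, 10.4]
grip_width: 9.1
finger_force: 100.0
```

```bash
python3 t.py
```

```text
[573.5  75.8  21.4] yaw 8.99 [-5.6 -2.6 10.4] move: mz 0.253 tau -0.082 j7 -0.0229 w 9.14
hold mz [0.243 0.176 0.193 0.177 0.197 0.153] 0.19
```

>>> carry_out(
  deltas=[0,0,0,0,0,0.004,0.05,0,0,0,0,0,0.004,0.05,0,0,0,0,0,0.004,0.05,0,0,0,0,0,0.004,0.05,0,0,0,0,0,0.004,0.05,0,0,0,0,0,0.004,0.05,0,0,0,0,0,0.004,0.05,0,0,0,0,0,0.004,0.05],
)

```text
clock: 19.3
position: [573.4, 75.8, 21.4]
orientation: [-0.0, 0.675, 0.738, -0.0]
wrist_force: [-6.2, -1.3, 11.1]
grip_width: 9.1
finger_force: 100.1
```

```bash
python3 t.py
```

```text
[573.4  75.8  21.4] yaw 5.15 [-6.2 -1.3 11.1] move: mz 0.299 tau -0.128 j7 -0.0848 w 9.12
hold mz [0.285 0.162 0.175 0.168 0.207 0.19 ] 0.198
```

>>> carry_out(
  deltas=[0,0,0,0,0,0.003,0.05,0,0,0,0,0,0.003,0.05,0,0,0,0,0,0.003,0.05,0,0,0,0,0,0.003,0.05,0,0,0,0,0,0.003,0.05,0,0,0,0,0,0.003,0.05,0,0,0,0,0,0.003,0.05,0,0,0,0,0,0.003,0.05],
)

```text
clock: 20.4
position: [573.4, 75.7, 21.4]
orientation: [-0.0, 0.693, 0.721, -0.0]
wrist_force: [-5.7, -1.6, 11.0]
grip_width: 9.1
finger_force: 100.1
```

```bash
python3 t.py
```

```text
[573.4  75.7  21.4] yaw 2.28 [-5.7 -1.6 11. ] move: mz 0.334 tau -0.211 j7 -0.1312 w 9.13
hold mz [0.28  0.307 0.27  0.212 0.27  0.22 ] 0.26
```

>>> carry_out(
  deltas=[0,0,0,0,0,0.003,0.05,0,0,0,0,0,0.003,0.05,0,0,0,0,0,0.003,0.05,0,0,0,0,0,0.003,0.05,0,0,0,0,0,0.003,0.05,0,0,0,0,0,0.003,0.05,0,0,0,0,0,0.003,0.05,0,0,0,0,0,0.003,0.05],
)

```text
clock: 21.5
position: [573.3, 75.7, 21.4]
orientation: [-0.0, 0.711, 0.703, -0.0]
wrist_force: [-6.0, -2.5, 10.7]
grip_width: 8.9
finger_force: 100.2
```

```bash
python3 t.py
```

```text
[573.3  75.7  21.4] yaw -0.6 [-6.  -2.5 10.7] move: mz 0.352 tau -0.254 j7 -0.1776 w 8.88
hold mz [0.37  0.298 0.293 0.274 0.269 0.27 ] 0.296
```

>>> carry_out(
  deltas=[0,0,0,0,0,0.002,0.05,0,0,0,0,0,0.002,0.05,0,0,0,0,0,0.002,0.05,0,0,0,0,0,0.002,0.05,0,0,0,0,0,0.002,0.05,0,0,0,0,0,0.002,0.05,0,0,0,0,0,0.002,0.05,0,0,0,0,0,0.002,0.05],
)

```text
clock: 22.6
position: [573.3, 75.7, 21.4]
orientation: [-0.0, 0.722, 0.691, -0.0]
wrist_force: [-6.1, -2.1, 10.2]
grip_width: 9.2
finger_force: 100.2
```

```bash
python3 t.py
```

```text
[573.3  75.7  21.4] yaw -2.51 [-6.1 -2.1 10.2] move: mz 0.418 tau -0.323 j7 -0.2084 w 9.16
hold mz [0.479 0.315 0.421 0.364 0.337 0.32 ] 0.373
```

Torque is up by about 0.15 N m, roughly 15–20 N of clamping. Let go and withdraw.

>>> carry_out(
  deltas=[0,0,0,0,0,0,0.22,0,0,0,0,0,0,0.24,0,0,0,0,0,0,0.25,0,0,0,0,0,0,0.25,0,0,-0.04,0,0,0,0.25,0,0,-0.15,0,0,0,0.25,0,0,-0.15,0,0,0,0.25,0,0,-0.15,0,0,0,0.25],
)

```text
clock: 23.7
position: [573.6, 76.1, 144.9]
orientation: [0.0, 0.723, 0.691, 0.0]
wrist_force: [0.6, 0.1, 0.4]
grip_width: 21.2
finger_force: 0.0
```

>>> carry_out(
  deltas=[-0.1,0,-0.1,0,0,0,0.25,-0.15,0,0,0,0,0,0.6,-0.1,0,0,0,0,0,0.6,0,0,0,0,0,0,0.6,0,0,0,0,0,0,0.6,0,0,0,0,0,0,0.6,0,0,0,0,0,0,0.6,0,0,0,0,0,0,0.6],
)

```text
clock: 24.5
position: [569.9, -10.2, 167.8]
orientation: [-0.0, 0.722, 0.692, -0.0]
wrist_force: [0.5, 0.4, -0.3]
grip_width: 51.3
finger_force: 0.0
```

```bash
python3 - <<'E'
from h import *
print(yaw()[0])
im,d,c,Rw,tw=cap("wrist"); W=world(d,c,Rw,tw)
a=np.radians(2.6); y=np.array([-np.sin(a),np.cos(a)]);x=np.array([y[1],-y[0]])
D=W[...,:2]-np.array([577.0,10.5]); jx,jy=D@x,D@y
for n,lo,hi,zl,zh in [("fence",-110,-60,44,48.5),("block",-85,-6,52,60.5),("jaw",-25,13,42.5,48)]:
    m=(W[...,2]>zl)&(W[...,2]<zh)&(abs(jx)<40)&(jy>lo)&(jy<hi); print(n,m.sum(),np.percentile(jx[m],[1,99]).round(1),np.percentile(jy[m],[0,1,99,100]).round(2),rect(W[m]),np.median(W[m][:,2]))
m=(abs(W[...,0]-574)<16)&(abs(W[...,1]-76.5)<16)&(W[...,2]>28)&(W[...,2]<38); print("bar",rect(W[m]))
save("h.png",im)
E
```

```text
[569.8651119  -10.21477273 167.76371509]
fence 1228 [-34.   34.4] [-98.13 -97.28 -76.05 -75.45] (array([581.1, -76.3]), [[545.7000122070312, -66.4000015258789], [546.5999755859375, -89.0], [616.5, -86.19999694824219], [615.5999755859375, -63.599998474121094]]) 46.855666354881066
block 3825 [-21.6  23.4] [-84.94 -75.01 -16.26 -15.67] (array([581.6, -39.8]), [[554.7999877929688, -6.599999904632568], [559.0999755859375, -76.0999984741211], [608.2999877929688, -73.0], [604.0, -3.5]]) 55.103876605805965
jaw 993 [-24.1  24.3] [-17.49 -16.44  -4.03  -3.85] (array([5.775e+02, 2.000e-01]), [[552.2999877929688, 5.400000095367432], [553.0999755859375, -8.100000381469727], [602.7999877929688, -5.0], [601.9000244140625, 8.600000381469727]]) 45.76482782773974
bar (array([573.7,  76.2]), [[567.5999755859375, 63.79999923706055], [578.9000244140625, 63.29999923706055], [579.9000244140625, 88.5999984741211], [568.5, 89.0]])
```

View pics/h.png

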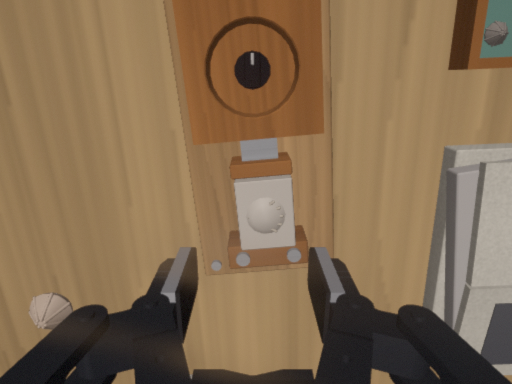

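The cast (265,212) is pinched square between the jaw (262,166) and the fence (268,247). The jaw has moved 11.8 mm and the knob stays where I left it.

```bash
python3 -c "
from rig import ctrl; print(ctrl.hand_in())"
```

```text
the job is handed in; nothing more can be done
None
```

I handed the job in with the cast square against the fence, relief up, clamped at an estimated 15–20 N judging from the knob torque; the gripper is clear and I never went near the round cast. Hand-in returned no verdict.

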